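Press the hinge bush home and ease the press lever back

TASK

Push the wooden bridge leaf along the guides of the bench press until its end is fully home against the back stop. Then press the lever down until the brass bush is fully home in the leaf, and let the sprung lever come back up slowly with your hand still on it, all the way to its top rest, so that it never flies back. Leave the tape roll and the model car where they are.

Things in the scene. Friction and masses are not known exactly. Their poses are not given: they have to be found in the camera images.
- press: Fixed bench lever press: plywood board 18 mm high, x -190 to +80, y -65 to +65 mm, carrying a grey C-frame. Origin on the table straight under the ram's axis; x points from the operator into the press, y left, z up. The head overhangs the board: x -26 to +76, y +-28, z 86 to 168 mm; the ram stands up to z = 213 mm. Column behind x = +33 mm. The lever is on the right (y negative).
- back_stop (a point): Middle of the front face, at board height, of the steel back stop, 25 mm behind the ram's axis. Two aluminium guide strips, 8 mm high, lead to it along the press's x: inner faces 31 mm to either side of the ram's axis, from 20 mm behind it to 90 mm in front of it, then a flared mouth out to 119 mm in front.
- ram_foot (a point): Centre of the underside of the ram's round steel foot (diameter 30 mm). At rest 60 mm above the table; it goes straight down 25 mm for each radian of the lever.
- press_lever (a joint): Lever angle in rad: 0 at its upper rest stop (42 degrees above level, pointing to the operator), growing as it is pressed down; end of travel 1.2. With the leaf home the bush is flush at about 1.04. A spring always drives it up to 0: at the grip about 4 N at the top, 8 N at the bottom, and 5 N more while the bush goes in. Hardly damped: let go, it flies up.
- lever_grip (a point): Middle of the black hand grip, on its axis: a round bar of 22 mm diameter, 70 mm long, parallel to the press's y, 92 to 162 mm right of the ram's axis (middle 127 mm). It moves on an arc of 170 mm radius round lever_shaft: at rest 126 mm nearer the operator and 114 mm above it; at 1.04 rad 162 mm nearer and 51 mm below. Fingertips can push it from above if they follow the arc; else they slip off.
- lever_shaft (a point): Point on the axis of the lever's shaft (along the press's y), level with the middle of the grip; 125 mm above the table, 25 mm behind the ram's axis. Fixed to the press.
- leaf: Loose plywood leaf of a model lifting bridge, 150 long (x) x 56 wide x 12 mm thick, with track on its near part and side curbs (19 mm high in all), 150 g. Origin at the centre of its underside, x towards its bush end. It lies on the press's board with the bush end between the guides. Home: bush end against the back stop, origin 50 mm in front of the ram's axis.
- bush (a joint): How far the brass bush has been pressed into the leaf, in m: 0 as started (flange 8 mm above the wood), 0.008 home (flange on the wood). It is tight, takes about 30 N from the ram, and stays where it is pressed.
- bush_top (a point): Centre of the top of the bush's flange (diameter 26 mm, 4 mm thick), on the leaf's centre line 50 mm from the leaf's middle towards its bush end; 24 mm above the leaf's underside as started, 16 mm when home.
- tape_roll: Bystander: loose roll of masking tape lying flat, 100 mm across, 25 mm high; origin at the centre of its underside.
- model_car: Bystander: loose red model car, 110 x 29 x 28 mm; origin at the centre of its underside, length along its y.
There are look-alikes about, which are no part of the job. Several things have the shape of the leaf; the one meant has the colours described above.

How it is judged (in metres and radians):
On the way, in this order (a step that is already met when the one before it is completed fails the run):
1. the leaf is home: bush under the ram (horizontal distance between bush_top and ram_foot below 0.007 m and value of joint press_lever below 0.1 rad), for 0.2 s.
2. the lever is down and the bush is home (value of joint bush above 0.007 m and value of joint press_lever above 0.95 rad), for 0.2 s.
At the end, for the whole second after the job is handed in: The bush is pressed in to within 1 mm of home (8 mm), the lever is back within 0.05 rad of its upper rest, and the leaf lies still in the press with its bush within 12 mm of the ram's axis (value of joint press_lever below 0.05 rad and value of joint bush above 0.007 m and horizontal distance between bush_top and ram_foot below 0.012 m and linear speed of leaf below 0.02 m/s); the robot touches nothing.
It fails at once if the lever flies back (upward faster than 1.5 rad/s, about 0.25 m/s at the grip) (velocity of joint press_lever below -1.5 rad/s).
It fails at once if the tape roll is moved by more than 20 mm (distance of tape_roll from where it was at the start of the episode above 0.02 m).
It fails at once if the model car is moved by more than 20 mm (distance of model_car from where it was at the start of the episode above 0.02 m).
It also fails if it takes over 64 s, if anything falls off the work surface, if the arm or the gripper's body presses on something with over 40 N, if the wrist force passes 120 N, or if a joint passes its speed limit or range.

ROBOT

A 6-joint arm with a two-finger parallel gripper is mounted at the origin on the work surface; the furniture and walls round the work are solid. World frame = base frame: x ahead of the robot, y to its left, z up, the work surface at z = 0. Lengths are in mm, angles in rad, forces in N, time in s.
With the tool pointing down it reaches from about 300 to 775 mm from the base axis. Payload 14.6 kg.
Tool frame: the origin (TCP) lies at the very end of the fingers, on their centre line; the grasp point (between the pads) lies 19 mm behind it; z points along the fingers, y is the line along which they close (so a half turn about z gives the same grasp; the last joint's range is limited). The gripper opens to 94 mm and grips with 3 to 60 N. Pads are 16 mm wide; open, the fingers measure 119 mm over their backs; the gripper's body (75 mm by 177 mm) begins 78 mm behind the grasp point.
Start: joints at [1.104, 0.3, 1.521, -0, 1.321, -0.067], TCP at [214.075, 506.617, 183.746] pointing down, gripper open.
Joint ranges: [-3.03, 3.03], [-0.79, 2.21], [0.23, 2.52], [-1.04, 4.18], [0, 3.07], [-2.55, 2.55]. Speed limits (rad/s): [2.22, 2.22, 2.57, 3.14, 3.14, 3.14].

INTERFACE

Orientations are given as [roll, pitch, yaw] about the fixed x, y, z axes, in that order (R = Rz(yaw) Ry(pitch) Rx(roll)).
In Python, from cell import manip, camera, get_calibration gives the robot as it stands.
- The arm moves only by the tool arm_command, never from a script. Its argument "targets" is a list of rows, each an object of numbers: "hand": the opening, from -1 (shut) to 1 (fully open), so that 0 is half open; "x", "y", "z": the shift along the tool's x, y, z in m; "yaw": the turn about the tool's z in rad. In form: [{"hand": .., "x": .., "y": .., "z": .., "yaw": ..}, ...]. A call has 1 to 10 rows; each row shifts and turns the commanded pose from where the row before left it, along the tool's axes as they then stand; what a row does not reach is not made up. A row lasts 1/10 s, in which the tool goes at most 50 mm and 8.59 degrees, less where a joint would pass 70% of its speed; a pose out of reach is approached as far as the arm can. A call is refused whole if a number of a shift passes 0.05 or a number of a turn 0.15, either way. A call with a gripper value outside its range is refused whole. The fingers move at their own pace and stop on an object; "newtons" is the grip in N (left out, the last holds). Time passes only in rows, so rows that do not move let the fingers close. It gives the time, the measured TCP pose, the force, the opening and the grip force at its end, in the units of the state.
- manip.read_state(): the state, without advancing time (a new reading comes with each control period).
- camera(name): name is "scene" or "top" or "wrist"; returns the picture (400x640x3 uint8, red, green, blue); there is no depth.
- get_calibration(name): a dict with "K" (3x3 intrinsics, pixels), "cam_to_world" (4x4, takes a point from camera to world coordinates). Camera axes: x right, y up, looking along -z (the intrinsics and any distortion apply to the point x, -y, -z); pixel columns grow to the right and rows downward; lengths in mm; the calibration is good to about 2 mm. A picture is of the moment at which its call begins: read the wrist's pose just before it. get_calibration takes no time and is no camera call; for the wrist camera it gives the pose at the moment of the call.
- manip.sign_off(): hands the job in; it is judged then, once.
The state is a dict: "clock": time; "joints": joint angles; "qd": joint speeds; "effort": joint torques, N m; "eef_pos": TCP position; "eef_rot": TCP orientation; "wrist_force": force on the tool from outside, world axes, zero at the start; "moment": the same for the moment, N m; "finger_gap": finger opening in mm; "finger_force": force on a finger pad.
Only numpy, scipy, OpenCV 4.12 (cv2) and the standard library are available. Lean on these libraries where they do the work, as an engineer would, in place of code of your own. Each camera call takes 0.05 s, during which the arm holds its last target. There are 200 camera calls.

## Working session

There is one attempt and no reset: what is moved stays moved. The work goes in short steps, Python scripts to look and compute and a tool call to move; the robot and the scene stay as the last step left them, time stands still between calls to the robot, and variables do not carry over. Pictures are saved under pics/ and viewed, at most 10 in all, crops included, and the job is handed in when it is done.

Besides the shell and the picture viewer there is one more tool, called as name([rows], argument=value, ...), one row to a line, values as JSON. arm_command: Moves the arm, as the interface text tells. Its arguments: {"type":"object","properties":{"targets":{"type":"array"},"newtons":{"type":"number"}},"required":["targets"]}

```bash
mkdir -p pics; python3 - <<'E'
from cell import manip,camera,get_calibration
import cv2
s=manip.read_state();print(s['clock'],s['eef_pos'],s['eef_rot'],s['finger_gap'],s['wrist_force'])
for n in("scene","top"):
    cv2.imwrite(f"pics/{n}0.png",camera(n)[:,:,::-1]);c=get_calibration(n);print(n,c)
E
```

```text
0.0 [213.97171353 506.36330496 183.19581132] [-3.14045395e+00 -5.85370405e-05  2.74179588e+00] 94.10935897778724 [-0.21936605 -0.56084321 -0.22372447]
scene {'K': array([[509.85377877,   0.        , 329.55097059],
       [  0.        , 509.85377877, 203.81393235],
       [  0.        ,   0.        ,   1.        ]]), 'cam_to_world': array([[ 8.65850521e-01,  2.72097432e-01, -4.19840282e-01,
         3.47037716e+01],
       [-5.00301248e-01,  4.72983764e-01, -7.25248248e-01,
        -9.88399702e+02],
       [ 1.23945094e-03,  8.38003190e-01,  5.45663923e-01,
         8.01373530e+02],
       [ 0.00000000e+00,  0.00000000e+00,  0.00000000e+00,
         1.00000000e+00]])}
top {'K': array([[426.39744335,   0.        , 319.3724026 ],
       [  0.        , 426.39744335, 196.18842391],
       [  0.        ,   0.        ,   1.        ]]), 'cam_to_world': array([[-3.96737718e-03,  9.98537998e-01, -5.39085086e-02,
         4.62158850e+02],
       [-9.99990418e-01, -3.86183595e-03,  2.06181236e-03,
        -1.20767101e+02],
       [ 1.85061216e-03,  5.39161720e-02,  9.98543750e-01,
         1.35741928e+03],
       [ 0.00000000e+00,  0.00000000e+00,  0.00000000e+00,
         1.00000000e+00]])}
```

View pics/scene0.png

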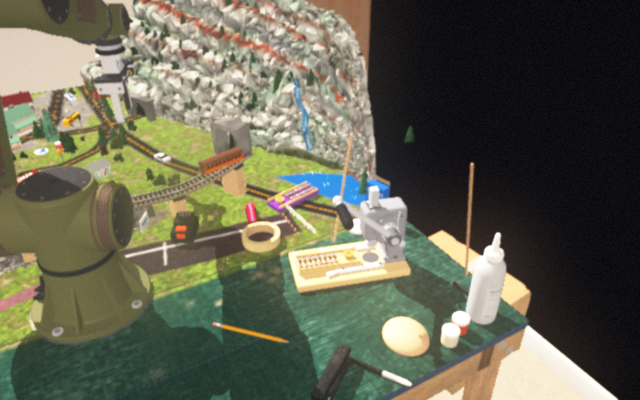

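View pics/top0.png

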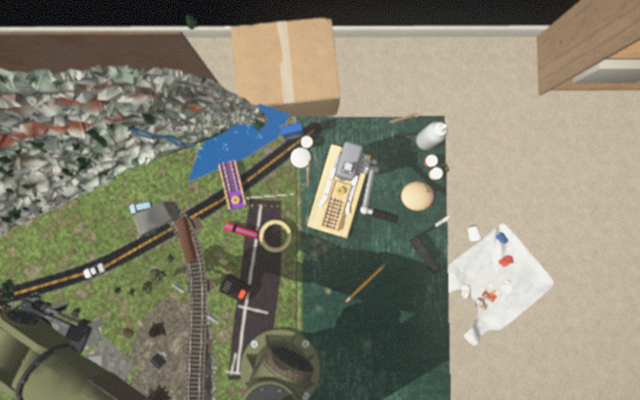

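The press is around (345,190) in the top view and around (350,260) in the scene view. The tape roll is at (275,235) and the red car at (240,230) in the top view. I'll enlarge both views.

```bash
python3 - <<'E'
import cv2
a=cv2.imread("pics/top0.png")[130:250,295:425];cv2.imwrite("pics/t1.png",cv2.resize(a,None,fx=5,fy=5,interpolation=2)[:600])
a=cv2.imread("pics/scene0.png")[175:300,275:425];cv2.imwrite("pics/s1.png",cv2.resize(a,None,fx=4.8,fy=4.8,interpolation=2))
E
```

```text
(no output)
```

View pics/t1.png

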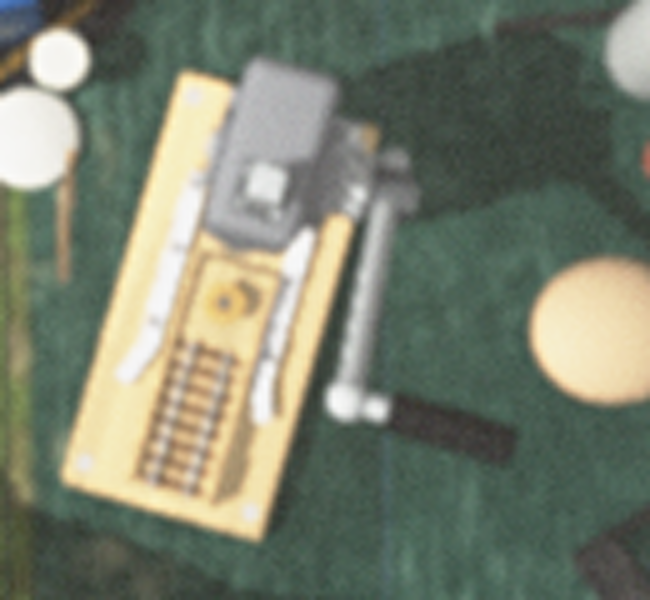

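View pics/s1.png

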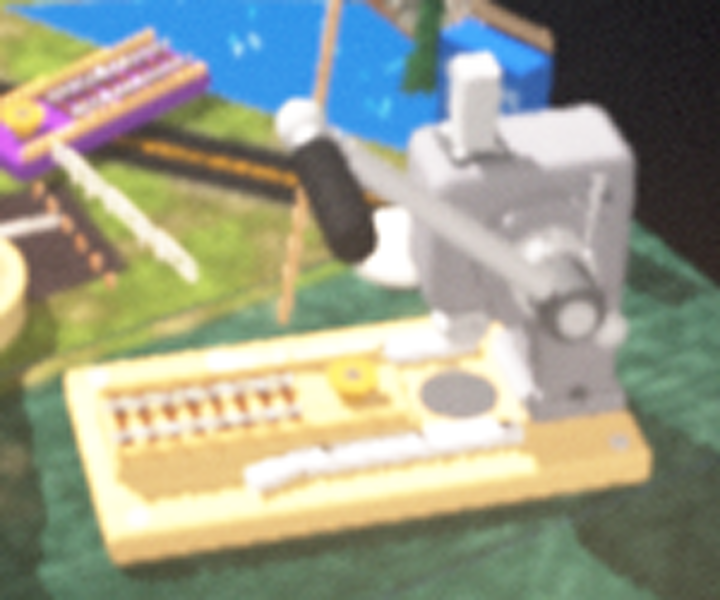

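```bash
cat > h.py <<'E'
import numpy as np
from scipy.optimize import least_squares
from cell import get_calibration
C={n:get_calibration(n) for n in("top","scene")}
def proj(n,P):
    M=np.linalg.inv(C[n]['cam_to_world']);c=M[:3,:3]@P+M[:3,3];u=C[n]['K']@np.array([c[0],-c[1],-c[2]]);return u[:2]/u[2]
def px(n,p): return np.array(p)/5+[295,130] if n=="top" else np.array(p)/4.8+[275,175]
def ray(n,p,z):
    c=C[n];d=np.linalg.inv(c['K'])@[*px(n,p),1];d=c['cam_to_world'][:3,:3]@[d[0],-d[1],-d[2]];o=c['cam_to_world'][:3,3];return o+d*(z-o[2])/d[2]
def w(q,P): 
    c,s=np.cos(q[2]),np.sin(q[2]);return np.array([q[0]+c*P[0]-s*P[1],q[1]+s*P[0]+c*P[1],P[2]])
E
python3 - <<'E'
from h import *
obs=[("top",(185,72),(80,65,18)),("top",(62,485),(-190,65,18)),("top",(262,540),(-190,-65,18)),("top",(267,183),(0,0,213)),("top",(515,447),(-101,-162,239)),("top",(390,413),(-101,-92,239)),
("scene",(68,370),(-190,65,18)),("scene",(108,540),(-190,-65,18)),("scene",(652,458),(80,-65,18)),("scene",(474,62),(0,0,213))]
f=lambda q:np.concatenate([proj(n,w(q,P))-px(n,p) for n,p,P in obs])
r=least_squares(f,[600,-170,-.3],x_scale=[100,100,.1],loss='soft_l1');q=r.x;print(q);print(f(q).reshape(-1,2).round(1))
def inv(P): 
    c,s=np.cos(q[2]),np.sin(q[2]);d=P[:2]-q[:2];return [c*d[0]+s*d[1],-s*d[0]+c*d[1]]
for nm,n,p,z in[("bush","top",(226,300),42),("bush","scene",(353,372),42),("nearL","top",(138,480),31),("track end","top",(190,490),32),("farL","top",(200,258),30),("farR","top",(283,272),30)]:
    print(nm,n,np.round(inv(ray(n,p,z)),1),ray(n,p,z)[:2].round())
print("grip",w(q,(-101,-127,239)),"tape",ray("top",((275-295)*5,(235-130)*5),12),"car",ray("top",((240-295)*5,(230-130)*5),14))
E
```

```text
[ 6.03273513e+02 -2.02937217e+02 -2.92600874e-01]
[[-0.1 -0. ]
 [ 0.1 -0.7]
 [-0.1  0.2]
 [ 0.4  0.1]
 [ 0.   0.4]
 [-0.6 -0.4]
 [-0.9  0.3]
 [ 0.2  0.1]
 [ 0.  -0.7]
 [ 0.3  0.9]]
bush top [-53.3  -0.4] [ 552. -188.]
bush scene [-54.2   1.8] [ 552. -186.]
nearL top [-175.4   20. ] [ 441. -133.]
track end top [-172.2  -12.6] [ 435. -165.]
farL top [-31.8  22.2] [ 579. -173.]
farR top [-25.4 -30. ] [ 570. -224.]
grip [ 469.93399742 -295.40652858  239.        ] tape [413.138689    16.43953522  12.        ] car [429.30473032 126.16366572  14.        ]
```

The fit is good to under a pixel. Press origin is (603, -203) with yaw -0.293. The bush is about 54 mm in front of the ram axis, so the leaf needs a push of about 54 mm. First I'll move over to a point in front of the leaf's near end.

arm_command([
  {"hand":-1,"x":-0.01,"y":-0.013,"z":-0.03},
  {"hand":-1,"x":-0.021,"y":-0.026,"z":-0.03},
  {"hand":-1,"x":-0.021,"y":-0.026,"z":-0.01},
  {"hand":-1,"x":-0.021,"y":-0.026},
  {"hand":-1,"x":-0.021,"y":-0.026},
  {"hand":-1,"x":-0.021,"y":-0.026},
  {"hand":-1,"x":-0.021,"y":-0.026},
  {"hand":-1,"x":-0.021,"y":-0.026},
  {"hand":-1,"x":-0.021,"y":-0.026},
  {"hand":-1,"x":-0.021,"y":-0.026},
])

```text
schema error: expected keys hand, x, y, z, yaw
```

arm_command([
  {"hand":-1,"x":-0.021,"y":-0.026},
  {"hand":-1,"x":-0.021,"y":-0.026},
  {"hand":-1,"x":-0.021,"y":-0.026},
  {"hand":-1,"x":-0.021,"y":-0.026},
  {"hand":-1,"x":-0.021,"y":-0.026},
  {"hand":-1,"x":-0.021,"y":-0.026},
  {"hand":-1,"x":-0.021,"y":-0.026},
  {"hand":-1,"x":-0.021,"y":-0.026},
  {"hand":-1,"x":-0.021,"y":-0.026},
  {"hand":-1,"x":-0.021,"y":-0.026},
])

```text
schema error: expected keys hand, x, y, z, yaw
```

arm_command([
  {"hand":-1,"yaw":0.146},
  {"hand":-1,"yaw":0.146},
  {"hand":-1,"yaw":0.146},
  {"hand":-1,"yaw":0.146},
  {"hand":-1,"yaw":0.146},
  {"hand":-1,"yaw":0.146},
  {"hand":-1,"yaw":0.146},
  {"hand":-1,"yaw":0.146},
  {"hand":-1,"yaw":0.146},
  {"hand":-1,"yaw":0.146},
])

```text
schema error: expected keys hand, x, y, z, yaw
```

arm_command([
  {"hand":-1,"x":-0.01,"y":-0.013,"z":-0.03,"yaw":0},
  {"hand":-1,"x":-0.021,"y":-0.026,"z":-0.03,"yaw":0},
  {"hand":-1,"x":-0.021,"y":-0.026,"z":-0.01,"yaw":0},
  {"hand":-1,"x":-0.021,"y":-0.026,"z":0,"yaw":0},
  {"hand":-1,"x":-0.021,"y":-0.026,"z":0,"yaw":0},
  {"hand":-1,"x":-0.021,"y":-0.026,"z":0,"yaw":0},
  {"hand":-1,"x":-0.021,"y":-0.026,"z":0,"yaw":0},
  {"hand":-1,"x":-0.021,"y":-0.026,"z":0,"yaw":0},
  {"hand":-1,"x":-0.021,"y":-0.026,"z":0,"yaw":0},
  {"hand":-1,"x":-0.021,"y":-0.026,"z":0,"yaw":0},
])

```text
clock: 1.1
eef_pos: [301.2, 200.3, 253.6]
eef_rot: [-3.141, -0.0, 2.742]
wrist_force: [1.0, -0.6, 1.2]
finger_gap: 17.3
finger_force: 0.0
```

arm_command([
  {"hand":-1,"x":-0.021,"y":-0.026,"z":0,"yaw":0},
  {"hand":-1,"x":-0.021,"y":-0.026,"z":0,"yaw":0},
  {"hand":-1,"x":-0.021,"y":-0.026,"z":0,"yaw":0},
  {"hand":-1,"x":-0.021,"y":-0.026,"z":0,"yaw":0},
  {"hand":-1,"x":-0.021,"y":-0.026,"z":0,"yaw":0},
  {"hand":-1,"x":-0.021,"y":-0.026,"z":0,"yaw":0},
  {"hand":-1,"x":-0.021,"y":-0.026,"z":0,"yaw":0},
  {"hand":-1,"x":-0.021,"y":-0.026,"z":0,"yaw":0},
  {"hand":-1,"x":-0.021,"y":-0.026,"z":0,"yaw":0},
  {"hand":-1,"x":-0.021,"y":-0.026,"z":0,"yaw":0},
])

```text
clock: 2.1
eef_pos: [393.5, -121.0, 253.6]
eef_rot: [3.142, -0.0, 2.742]
wrist_force: [0.8, 0.6, 0.7]
finger_gap: 0.6
finger_force: 0.0
```

arm_command([
  {"hand":-1,"x":0,"y":0,"z":0,"yaw":0.146},
  {"hand":-1,"x":0,"y":0,"z":0,"yaw":0.146},
  {"hand":-1,"x":0,"y":0,"z":0,"yaw":0.146},
  {"hand":-1,"x":0,"y":0,"z":0,"yaw":0.146},
  {"hand":-1,"x":0,"y":0,"z":0,"yaw":0.146},
  {"hand":-1,"x":0,"y":0,"z":0,"yaw":0.146},
  {"hand":-1,"x":0,"y":0,"z":0,"yaw":0.146},
  {"hand":-1,"x":0,"y":0,"z":0,"yaw":0.146},
  {"hand":-1,"x":0,"y":0,"z":0,"yaw":0.146},
  {"hand":-1,"x":0,"y":0,"z":0,"yaw":0.146},
])

```text
clock: 3.1
eef_pos: [393.4, -119.5, 253.6]
eef_rot: [-3.141, -0.0, 1.276]
wrist_force: [-0.1, -0.5, 0.8]
finger_gap: 0.4
finger_force: 0.0
```

arm_command([
  {"hand":-1,"x":-0.019,"y":0,"z":0.03,"yaw":0},
  {"hand":-1,"x":0,"y":0,"z":0.045,"yaw":0},
  {"hand":-1,"x":0,"y":0,"z":0.045,"yaw":0},
  {"hand":-1,"x":0,"y":0,"z":0.045,"yaw":0},
  {"hand":-1,"x":0,"y":0,"z":0.04,"yaw":0},
  {"hand":-1,"x":0,"y":0,"z":0.023,"yaw":0},
  {"hand":-1,"x":0,"y":0,"z":0,"yaw":0},
  {"hand":-1,"x":0,"y":0,"z":0,"yaw":0},
])

```text
clock: 3.9
eef_pos: [388.3, -137.9, 26.4]
eef_rot: [-3.141, -0.0, 1.282]
wrist_force: [0.5, -0.5, 0.5]
finger_gap: 0.3
finger_force: 0.0
```

```bash
python3 - <<'E'
from cell import manip,camera
import cv2
cv2.imwrite("pics/s2.png",cv2.resize(camera("scene")[150:310,250:440,::-1],None,fx=3.7,fy=3.7,interpolation=2))
E
```

```text
(no output)
```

View pics/s2.png

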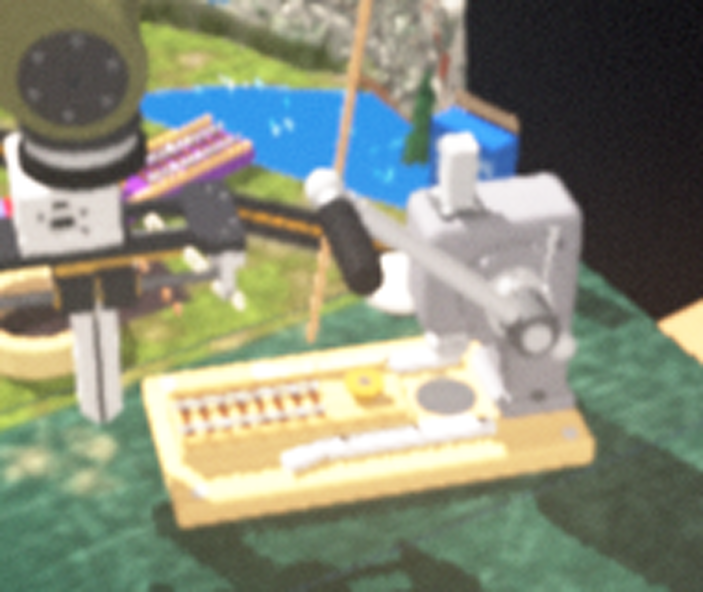

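The closed fingers (95,410) stand in front of the board and are lined up with the leaf. Now I'll push.

arm_command([
  {"hand":-1,"x":0,"y":0.01,"z":0,"yaw":0},
  {"hand":-1,"x":0,"y":0.01,"z":0,"yaw":0},
  {"hand":-1,"x":0,"y":0.01,"z":0,"yaw":0},
  {"hand":-1,"x":0,"y":0.008,"z":0,"yaw":0},
  {"hand":-1,"x":0,"y":0.008,"z":0,"yaw":0},
  {"hand":-1,"x":0,"y":0.008,"z":0,"yaw":0},
  {"hand":-1,"x":0,"y":0.008,"z":0,"yaw":0},
  {"hand":-1,"x":0,"y":0.005,"z":0,"yaw":0},
  {"hand":-1,"x":0,"y":0.005,"z":0,"yaw":0},
  {"hand":-1,"x":0,"y":0.004,"z":0,"yaw":0},
])

```text
clock: 4.95
eef_pos: [461.2, -159.6, 25.7]
eef_rot: [-3.141, -0.0, 1.282]
wrist_force: [-0.4, -0.1, -0.6]
finger_gap: 0.3
finger_force: 0.0
```

arm_command([
  {"hand":-1,"x":0,"y":0.002,"z":0,"yaw":0},
  {"hand":-1,"x":0,"y":0.002,"z":0,"yaw":0},
])

```text
clock: 5.15
eef_pos: [464.8, -160.6, 25.7]
eef_rot: [-3.141, -0.0, 1.282]
wrist_force: [0.6, 0.7, 0.7]
finger_gap: 0.6
finger_force: 0.0
```

arm_command([
  {"hand":-1,"x":0,"y":0.002,"z":0,"yaw":0},
  {"hand":-1,"x":0,"y":0,"z":0,"yaw":0},
])

```text
clock: 5.35
eef_pos: [466.8, -161.2, 25.8]
eef_rot: [3.142, 0.0, 1.282]
wrist_force: [-0.1, -0.5, 0.3]
finger_gap: 0.1
finger_force: 0.0
```

arm_command([
  {"hand":-1,"x":0,"y":0.002,"z":0,"yaw":0},
  {"hand":-1,"x":0,"y":0.002,"z":0,"yaw":0},
])

```text
clock: 5.55
eef_pos: [470.6, -162.4, 25.8]
eef_rot: [3.141, 0.0, 1.282]
wrist_force: [0.2, 0.2, -1.0]
finger_gap: 0.3
finger_force: 0.0
```

arm_command([
  {"hand":-1,"x":0,"y":0.001,"z":0,"yaw":0},
  {"hand":-1,"x":0,"y":0,"z":0,"yaw":0},
])

```text
clock: 5.75
eef_pos: [471.6, -162.6, 25.7]
eef_rot: [3.142, 0.0, 1.282]
wrist_force: [-0.2, 0.2, -0.5]
finger_gap: 0.5
finger_force: 0.0
```

```bash
python3 - <<'E'
from cell import manip,camera
import cv2
cv2.imwrite("pics/s3.png",cv2.resize(camera("scene")[220:310,280:430,::-1],None,fx=5,fy=5,interpolation=2))
E
```

```text
(no output)
```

View pics/s3.png

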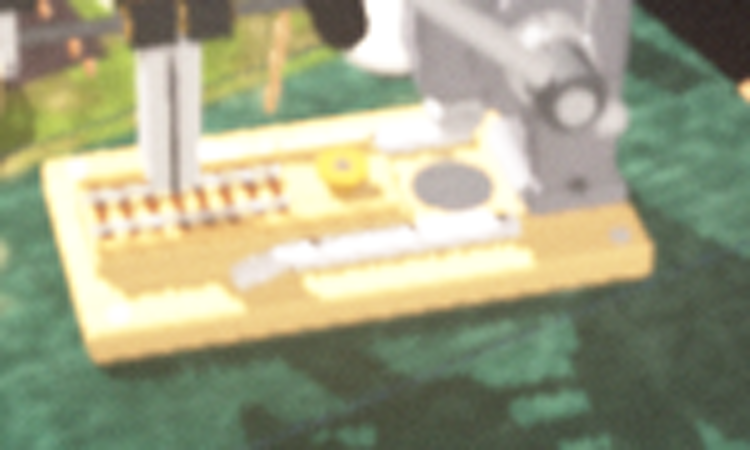

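```bash
python3 - <<'E'
from h import *
from cell import manip,camera
import cv2
s=manip.read_state();print(s['eef_pos'],s['wrist_force'])
P=np.array(s['eef_pos']);
for dz in(0,10,20,40):
  for n in C: print(dz,n,proj(n,P+[0,0,dz]).round(1))
q=[603.3,-202.9,-.2926]
# where leaf near end should be in the scene crop (s3: (px-[280,220])*5)
for X in[(-179,28,37),(-179,-28,37),(-179,-28,18),(-29,-28,37),(-29,28,37),(-190,65,18),(-190,-65,18),(-125,28,37),(-125,-28,37),(-125,-28,18)]: print(X,((proj("scene",w(q,X))-[280,220])*5).round())
im=camera("wrist");cv2.imwrite("pics/w1.png",im[:,:,::-1])
E
```

```text
[ 471.45991256 -162.60498515   25.7162598 ] [ 0.58115537  0.38704247 -0.07490403]
0 top [332.  216.2]
0 scene [314.3 263.3]
10 top [332.1 216.1]
10 scene [314.3 260. ]
20 top [332.2 216.1]
20 scene [314.2 256.7]
40 top [332.4 216.1]
40 scene [314.1 249.9]
(-179, 28, 37) [ 75. 175.]
(-179, -28, 37) [ 96. 249.]
(-179, -28, 18) [ 98. 281.]
(-29, -28, 37) [411. 202.]
(-29, 28, 37) [379. 130.]
(-190, 65, 18) [ 41. 162.]
(-190, -65, 18) [ 88. 338.]
(-125, 28, 37) [186. 158.]
(-125, -28, 37) [211. 232.]
(-125, -28, 18) [212. 263.]
```

View pics/w1.png

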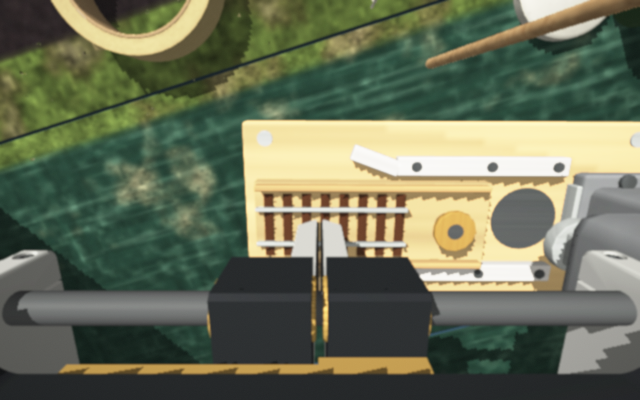

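```bash
python3 - <<'E'
from h import *
for dz in(0,6,12): print(((proj("scene",np.array([388.3,-137.9,26.4+dz]))-[250,150])*3.7).round())
import cv2
a=cv2.imread("pics/s3.png")
E
```

```text
[103. 439.]
[103. 431.]
[102. 424.]
```

arm_command([
  {"hand":-1,"x":0,"y":-0.02,"z":0,"yaw":0},
  {"hand":-1,"x":0,"y":-0.03,"z":0,"yaw":0},
  {"hand":-1,"x":0,"y":-0.03,"z":0,"yaw":0},
  {"hand":-1,"x":0,"y":-0.01,"z":0,"yaw":0},
  {"hand":-1,"x":0,"y":0,"z":0.005,"yaw":0},
  {"hand":-1,"x":0,"y":0,"z":0.004,"yaw":0},
  {"hand":-1,"x":0,"y":0,"z":0,"yaw":0},
])

```text
clock: 6.55
eef_pos: [385.8, -137.1, 16.2]
eef_rot: [-3.141, -0.0, 1.282]
wrist_force: [-0.8, -0.4, 0.5]
finger_gap: 0.9
finger_force: 0.0
```

arm_command([
  {"hand":-1,"x":0,"y":0,"z":0.005,"yaw":0},
  {"hand":-1,"x":0,"y":0,"z":0.005,"yaw":0},
  {"hand":-1,"x":0,"y":0,"z":0,"yaw":0},
])

```text
clock: 6.85
eef_pos: [384.9, -136.8, 5.9]
eef_rot: [-3.14, -0.0, 1.282]
wrist_force: [0.2, 0.5, -0.4]
finger_gap: 0.5
finger_force: 0.0
```

```bash
python3 - <<'E'
from h import *
from cell import manip,camera
import cv2
s=manip.read_state();P=np.array(s['eef_pos']);print(P)
im=camera("scene")[:,:,::-1];u=proj("scene",P);print(u, [proj("scene",P+[0,0,d]).round(1) for d in(5,10,15)])
x0,y0=int(u[0])-40,int(u[1])-50
print(x0,y0)
cv2.imwrite("pics/s4.png",cv2.resize(im[y0:y0+70,x0:x0+90],None,fx=8,fy=8,interpolation=2))
E
```

```text
[ 384.94571591 -136.81144953    5.94457632]
[276.90257671 275.47728594] [array([276.8, 273.9]), array([276.7, 272.2]), array([276.5, 270.6])]
236 225
```

View pics/s4.png

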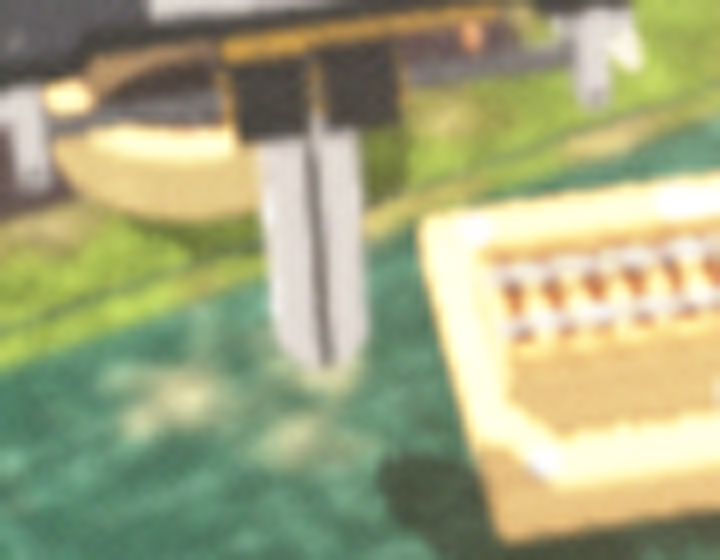

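The fingertip shows at (276.4, 271.2), about 13 mm higher than the reported pose projects. The reported z reads about 13 mm low, so the fingers passed over the leaf. I'll push at reported z ≈ 11.

arm_command([
  {"hand":-1,"x":0,"y":0,"z":-0.0055,"yaw":0},
  {"hand":-1,"x":0,"y":0.01,"z":0,"yaw":0},
  {"hand":-1,"x":0,"y":0.01,"z":0,"yaw":0},
  {"hand":-1,"x":0,"y":0.005,"z":0,"yaw":0},
  {"hand":-1,"x":0,"y":0.005,"z":0,"yaw":0},
  {"hand":-1,"x":0,"y":0.005,"z":0,"yaw":0},
  {"hand":-1,"x":0,"y":0.005,"z":0,"yaw":0},
])

```text
clock: 7.6
eef_pos: [423.8, -148.4, 12.2]
eef_rot: [-3.141, -0.0, 1.282]
wrist_force: [0.2, 0.2, 0.0]
finger_gap: 0.4
finger_force: 0.0
```

arm_command([
  {"hand":-1,"x":0,"y":0.005,"z":0,"yaw":0},
  {"hand":-1,"x":0,"y":0.005,"z":0,"yaw":0},
])

```text
clock: 7.8
eef_pos: [433.5, -151.3, 12.2]
eef_rot: [-3.142, -0.0, 1.282]
wrist_force: [0.1, -0.8, 0.1]
finger_gap: 0.6
finger_force: 0.0
```

```bash
cat >> h.py <<'E'
import cv2
from cell import camera,manip
def inv(P,q=(603.3,-202.9,-.2926)):
    c,s=np.cos(q[2]),np.sin(q[2]);d=np.array(P[:2])-q[:2];return np.array([c*d[0]+s*d[1],-s*d[0]+c*d[1]])
def bush(im,n="scene"):
    h=cv2.cvtColor(im,cv2.COLOR_RGB2HSV);m=cv2.inRange(h,(18,150,130),(32,255,255));m[:200]=0;m[:,:325]=0;m[300:]=0;m[:,400:]=0
    k,_,st,ce=cv2.connectedComponentsWithStats(m);i=1+np.argmax(st[1:,4]) if k>1 else 0
    c=C[n];d=np.linalg.inv(c['K'])@[*ce[i],1];d=c['cam_to_world'][:3,:3]@[d[0],-d[1],-d[2]];o=c['cam_to_world'][:3,3]
    return ce[i].round(1),st[i,4],inv(o+d*(41-o[2])/d[2]).round(1)
E
python3 - <<'E'
from h import *
print(bush(cv2.imread("pics/scene0.png")[:,:,::-1]),bush(camera("scene")),inv(manip.read_state()['eef_pos']))
E
```

```text
(array([348.3, 256.7]), np.int32(11), array([-58.6, -12.3])) (array([348.4, 257. ]), np.int32(8), array([-58.7, -13.3])) [-176.85900272    0.37750703]
```

```bash
python3 - <<'E'
from h import *
a=cv2.resize(camera("scene")[215:295,270:400],(780,480),interpolation=2)[:330]
b=camera("wrist")[100:300,180:620];b=cv2.resize(b,(594,270))
o=np.zeros((600,780,3),np.uint8);o[:330]=a;o[330:,:594]=b
cv2.imwrite("pics/c5.png",o[:,:,::-1])
E
```

```text
(no output)
```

View pics/c5.png

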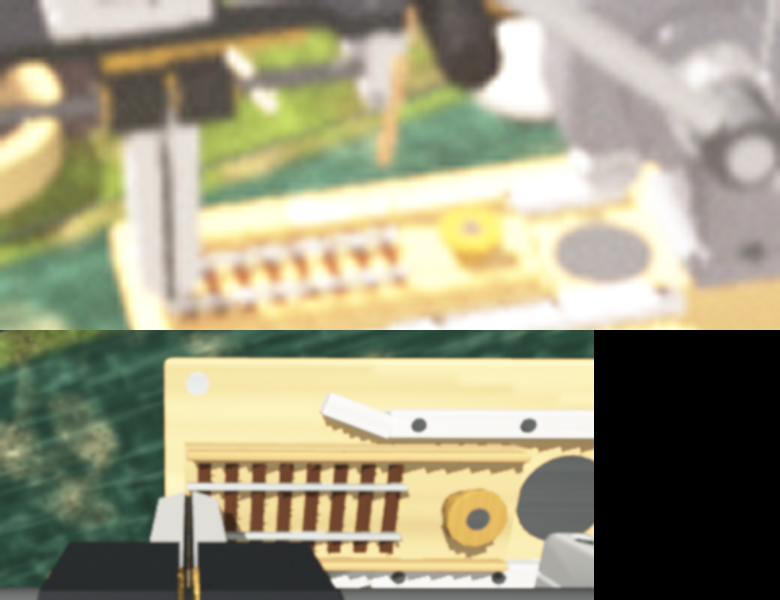

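```bash
python3 - <<'E'
from h import *
P=np.array(manip.read_state()['eef_pos']);print(P,[proj("scene",P+[0,0,d]).round(1) for d in(0,5,10,15)])
q=(603.3,-202.9,-.2926)
for X in [(-179,0,18),(-179,0,30),(-179,28,37)]: print(X,proj("scene",w(q,X)).round(1), ((proj("scene",w(q,X))-[270,215])*6).round())
E
```

```text
[ 433.25186681 -151.20876763   12.18965697] [array([297.9, 270.2]), array([297.9, 268.6]), array([297.8, 266.9]), array([297.7, 265.3])]
(-179, 0, 18) [297.4 268.5] [164. 321.]
(-179, 0, 30) [297.2 264.6] [163. 297.]
(-179, 28, 37) [295.  254.9] [150. 239.]
```

arm_command([
  {"hand":-1,"x":0,"y":0.005,"z":0,"yaw":0},
  {"hand":-1,"x":0,"y":0.005,"z":0,"yaw":0},
  {"hand":-1,"x":0,"y":0,"z":0,"yaw":0},
])

```text
clock: 8.25
eef_pos: [443.3, -154.3, 12.3]
eef_rot: [3.141, 0.0, 1.282]
wrist_force: [-0.3, 0.0, 0.1]
finger_gap: 0.4
finger_force: 0.0
```

```bash
python3 - <<'E'
from h import *
im=camera("scene");cv2.imwrite("pics/s6.png",im[:,:,::-1])
a=cv2.imread("pics/scene0.png")[:,:,::-1]
print(bush(im))
# template shift of bush patch
t=a[243:266,336:362];r=cv2.matchTemplate(im[225:285,320:400],t,cv2.TM_CCOEFF_NORMED);print(cv2.minMaxLoc(r),"unmoved=(16,18)")
E
```

```text
(array([348.4, 257. ]), np.int32(5), array([-58.6, -13.3]))
(-0.3651036024093628, 0.9967640042304993, (46, 15), (16, 18)) unmoved=(16,18)
```

arm_command([
  {"hand":-1,"x":0,"y":0,"z":0.003,"yaw":0},
  {"hand":-1,"x":0,"y":0,"z":0,"yaw":0},
])

```text
clock: 8.5
eef_pos: [442.3, -153.9, 8.8]
eef_rot: [-3.141, -0.0, 1.282]
wrist_force: [-0.0, 0.6, -0.3]
finger_gap: 0.3
finger_force: 0.0
```

arm_command([
  {"hand":-1,"x":0,"y":0,"z":0.003,"yaw":0},
  {"hand":-1,"x":0,"y":0,"z":0,"yaw":0},
])

```text
clock: 8.7
eef_pos: [442.7, -154.1, 8.3]
eef_rot: [-3.141, 0.0, 1.282]
wrist_force: [-15.2, 7.0, 38.6]
finger_gap: 0.5
finger_force: 19.4
```

arm_command([
  {"hand":-1,"x":0,"y":0,"z":0.003,"yaw":0},
  {"hand":-1,"x":0,"y":0,"z":0,"yaw":0},
])

```text
clock: 8.9
eef_pos: [442.8, -154.1, 7.9]
eef_rot: [3.141, 0.0, 1.282]
wrist_force: [-34.9, 13.5, 87.2]
finger_gap: 0.4
finger_force: 43.2
```

```bash
python3 - <<'E'
from h import *
P=np.array(manip.read_state()['eef_pos'])
c=C["scene"]
for z in(20,25,30,35,40,45):
    d=np.linalg.inv(c['K'])@[300,266.3,1];d=c['cam_to_world'][:3,:3]@[d[0],-d[1],-d[2]];o=c['cam_to_world'][:3,3];X=o+d*(z-o[2])/d[2];print(z,X.round(),inv(X).round(1))
g=get_calibration("wrist");print(P,g['cam_to_world'].round(3),g['K'])
E
```

```text
20 [ 440. -149.   20.] [-171.8    4.1]
25 [ 437. -155.   25.] [-172.8   -1.8]
30 [ 435. -160.   30.] [-173.7   -7.6]
35 [ 432. -165.   35.] [-174.6  -13.5]
40 [ 430. -171.   40.] [-175.6  -19.4]
45 [ 427. -176.   45.] [-176.5  -25.3]
[ 442.82266816 -154.12792679    7.91577642] [[ 9.59000e-01  2.77000e-01  6.80000e-02  4.61633e+02]
 [-2.85000e-01  9.30000e-01  2.30000e-01 -8.83180e+01]
 [ 1.00000e-03 -2.40000e-01  9.71000e-01  2.08589e+02]
 [ 0.00000e+00  0.00000e+00  0.00000e+00  1.00000e+00]] [[318.73439701   0.         319.1492229 ]
 [  0.         318.73439701 194.06881691]
 [  0.           0.           1.        ]]
```

Contact with the leaf's top came at reported z ≈ 8.5. I'll back off at once.

arm_command([
  {"hand":-1,"x":0,"y":0,"z":-0.012,"yaw":0},
  {"hand":-1,"x":0,"y":0,"z":0,"yaw":0},
])

```text
clock: 9.1
eef_pos: [443.4, -154.4, 16.7]
eef_rot: [3.139, 0.0, 1.282]
wrist_force: [-0.9, 0.7, 0.5]
finger_gap: 0.3
finger_force: 0.0
```

```bash
python3 - <<'E'
from h import *
s=manip.read_state();P=np.array(s['eef_pos']);print(P,s['wrist_force'],s['joints'])
C["wrist"]=get_calibration("wrist")
for d in(0,10,20,25): print(d,proj("wrist",P+[0,0,d]).round(1))
im=camera("wrist");cv2.imwrite("pics/w2.png",im[:,:,::-1])
sc=camera("scene");cv2.imwrite("pics/s7.png",sc[:,:,::-1])
# triangulate press fixed points with wrist cam: board corner & guide screw predicted
q=(603.3,-202.9,-.2926)
for X in[(-190,65,18),(-90,31,26),(-54,0,42)]: print(X,proj("wrist",w(q,X)).round(1))
E
```

```text
[ 443.40348459 -154.36484366   16.68042199] [-0.8902035   0.67164578  0.45060394] [-4.13033379e-01  3.44757150e-01  1.90058265e+00 -2.82060493e-05
  8.93650913e-01 -1.24015519e-01]
0 [320.1 221.6]
10 [320.2 226.7]
20 [320.3 232.4]
25 [320.3 235.4]
(-190, 65, 18) [283.  121.5]
(-90, 31, 26) [446.3 179.3]
(-54, 0, 42) [513.  236.6]
```

```bash
python3 - <<'E'
from h import *
P=np.array(manip.read_state()['eef_pos']);g=get_calibration("wrist");M=g['cam_to_world'].copy();M[:3,3]+=np.array([471.46,-162.6,25.72])-P
C["wrist"]=dict(K=g['K'],cam_to_world=M);q=(603.3,-202.9,-.2926)
obs=[((245,122),(-190,65,18)),((455,231),(-54,0,42)),((396,178),(-90,31,26)),((571,176),(20,31,26)) ]
for o,X in obs: print(o,proj("wrist",w(q,X)).round(1))
f=lambda t:np.concatenate([proj("wrist",w(q,X)-t)-o for o,X in obs[:3]])
r=least_squares(f,[0,0,0]);print(r.x,r.fun.round(1))
# s2 and s7 fits: TCP tip seen
E
```

```text
(245, 122) [238.6 121.4]
(455, 231) [456.8 231.4]
(396, 178) [395.1 176.7]
(571, 176) [567.  177.2]
[-1.5845737   2.10045469  6.36666355] [-0.6  1.6  0.6 -0.8 -0.  -0.8]
```

The wrist view fits too once I count the 16 mm finger width: the closed tips sit about 22 mm above the reported TCP. I'll back out, go to reported z ≈ 0.5 and push again.

arm_command([
  {"hand":-1,"x":0,"y":-0.02,"z":0,"yaw":0},
  {"hand":-1,"x":0,"y":-0.03,"z":0,"yaw":0},
  {"hand":-1,"x":0,"y":-0.005,"z":0,"yaw":0},
  {"hand":-1,"x":0,"y":0,"z":0.008,"yaw":0},
  {"hand":-1,"x":0,"y":0,"z":0.008,"yaw":0},
  {"hand":-1,"x":0,"y":0,"z":0,"yaw":0},
])

```text
clock: 9.8
eef_pos: [389.9, -138.3, -2.1]
eef_rot: [-3.14, -0.0, 1.282]
wrist_force: [-0.0, 0.4, 0.6]
finger_gap: 0.2
finger_force: 0.0
```

arm_command([
  {"hand":-1,"x":0,"y":0.006,"z":0,"yaw":0},
  {"hand":-1,"x":0,"y":0.006,"z":0,"yaw":0},
  {"hand":-1,"x":0,"y":0.005,"z":0,"yaw":0},
])

```text
clock: 10.1
eef_pos: [407.3, -143.6, -0.6]
eef_rot: [3.141, 0.0, 1.282]
wrist_force: [-0.2, -0.1, 0.5]
finger_gap: 0.6
finger_force: 0.0
```

arm_command([
  {"hand":-1,"x":0,"y":0.005,"z":0,"yaw":0},
  {"hand":-1,"x":0,"y":0.005,"z":0,"yaw":0},
  {"hand":-1,"x":0,"y":0.005,"z":0,"yaw":0},
])

```text
clock: 10.4
eef_pos: [421.1, -147.6, -0.7]
eef_rot: [3.142, 0.0, 1.282]
wrist_force: [-1.2, 0.6, 0.5]
finger_gap: 0.8
finger_force: 0.7
```

```bash
cat >> h.py <<'E'
def shift(im):
    a=cv2.imread("pics/scene0.png")[:,:,::-1];t=a[243:266,336:362];r=cv2.matchTemplate(np.ascontiguousarray(im[225:285,320:400]),np.ascontiguousarray(t),cv2.TM_CCOEFF_NORMED);_,v,_,l=cv2.minMaxLoc(r);return v,l[0]-16,l[1]-18
E
python3 - <<'E'
from h import *
print(shift(camera("scene")),inv(manip.read_state()['eef_pos']))
E
```

```text
(0.988646924495697, 0, 0) [-189.89385926    0.34505716]
```

Contact comes at the expected place, with about 1.3 N along press -x. I'll keep pushing.

arm_command([
  {"hand":-1,"x":0,"y":0.005,"z":0,"yaw":0},
  {"hand":-1,"x":0,"y":0.005,"z":0,"yaw":0},
  {"hand":-1,"x":0,"y":0.005,"z":0,"yaw":0},
  {"hand":-1,"x":0,"y":0.005,"z":0,"yaw":0},
  {"hand":-1,"x":0,"y":0.005,"z":0,"yaw":0},
])

```text
clock: 10.95
eef_pos: [445.0, -154.7, -0.8]
eef_rot: [-3.142, -0.0, 1.282]
wrist_force: [-2.1, 0.4, 2.0]
finger_gap: 0.4
finger_force: 1.3
```

```bash
python3 - <<'E'
from h import *
print(shift(camera("scene")),inv(manip.read_state()['eef_pos']))
E
```

```text
(0.8596863150596619, 10, -2) [-164.76608131    0.42509315]
```

arm_command([
  {"hand":-1,"x":0,"y":0.005,"z":0,"yaw":0},
  {"hand":-1,"x":0,"y":0.005,"z":0,"yaw":0},
  {"hand":-1,"x":0,"y":0.005,"z":0,"yaw":0},
  {"hand":-1,"x":0,"y":0.004,"z":0,"yaw":0},
  {"hand":-1,"x":0,"y":0.003,"z":0,"yaw":0},
])

```text
clock: 11.5
eef_pos: [466.1, -161.0, -0.8]
eef_rot: [-3.142, -0.0, 1.282]
wrist_force: [-3.4, 0.2, 2.3]
finger_gap: 0.2
finger_force: 1.5
```

arm_command([
  {"hand":-1,"x":0,"y":0.002,"z":0,"yaw":0},
])

```text
clock: 11.6
eef_pos: [467.8, -161.5, -0.8]
eef_rot: [-3.142, 0.0, 1.282]
wrist_force: [-2.9, 0.8, 0.9]
finger_gap: 0.6
finger_force: 1.5
```

arm_command([
  {"hand":-1,"x":0,"y":0.001,"z":0,"yaw":0},
])

```text
clock: 11.7
eef_pos: [468.7, -161.8, -0.8]
eef_rot: [-3.141, -0.0, 1.282]
wrist_force: [-2.8, 0.7, 0.9]
finger_gap: 0.5
finger_force: 1.5
```

arm_command([
  {"hand":-1,"x":0,"y":0.001,"z":0,"yaw":0},
])

```text
clock: 11.8
eef_pos: [469.5, -162.0, -0.8]
eef_rot: [-3.141, -0.0, 1.282]
wrist_force: [-1.9, 1.2, 1.2]
finger_gap: 0.3
finger_force: 1.4
```

arm_command([
  {"hand":-1,"x":0,"y":0.001,"z":0,"yaw":0},
  {"hand":-1,"x":0,"y":0.001,"z":0,"yaw":0},
])

```text
clock: 12.0
eef_pos: [471.5, -162.6, -0.7]
eef_rot: [3.141, 0.0, 1.282]
wrist_force: [-1.4, 0.3, 1.2]
finger_gap: 0.4
finger_force: 1.2
```

arm_command([
  {"hand":-1,"x":0,"y":0.001,"z":0,"yaw":0},
])

```text
clock: 12.1
eef_pos: [472.5, -162.9, -0.7]
eef_rot: [3.142, -0.0, 1.282]
wrist_force: [-1.7, -0.0, 1.7]
finger_gap: 0.6
finger_force: 1.2
```

arm_command([
  {"hand":-1,"x":0,"y":0.001,"z":0,"yaw":0},
])

```text
clock: 12.2
eef_pos: [473.4, -163.2, -0.7]
eef_rot: [3.142, 0.0, 1.282]
wrist_force: [-2.9, 0.1, 1.5]
finger_gap: 0.7
finger_force: 1.2
```

arm_command([
  {"hand":-1,"x":0,"y":0.001,"z":0,"yaw":0},
])

```text
clock: 12.3
eef_pos: [474.4, -163.5, -0.8]
eef_rot: [-3.142, 0.0, 1.282]
wrist_force: [-2.5, 0.6, 1.9]
finger_gap: 0.6
finger_force: 1.2
```

arm_command([
  {"hand":-1,"x":0,"y":0.001,"z":0,"yaw":0},
])

```text
clock: 12.4
eef_pos: [474.7, -163.5, -0.9]
eef_rot: [-3.14, -0.0, 1.282]
wrist_force: [-9.9, 2.1, 5.5]
finger_gap: 0.7
finger_force: 5.7
```

arm_command([
  {"hand":-1,"x":0,"y":0.001,"z":0,"yaw":0},
])

```text
clock: 12.5
eef_pos: [474.8, -163.6, -1.0]
eef_rot: [-3.138, -0.0, 1.282]
wrist_force: [-16.1, 4.5, 11.1]
finger_gap: 0.4
finger_force: 9.8
```

arm_command([
  {"hand":-1,"x":0,"y":0.001,"z":0,"yaw":0},
])

```text
clock: 12.6
eef_pos: [474.9, -163.6, -1.1]
eef_rot: [-3.136, -0.0, 1.282]
wrist_force: [-22.1, 5.9, 16.3]
finger_gap: 0.5
finger_force: 14.0
```

The leaf has reached a firm stop: 22 N builds up over 2 mm. I'll retreat, rise, open the hand and go above the lever grip.

arm_command([
  {"hand":-1,"x":0,"y":-0.02,"z":0,"yaw":0},
  {"hand":-1,"x":0,"y":-0.03,"z":0,"yaw":0},
  {"hand":-1,"x":0,"y":0,"z":-0.03,"yaw":0},
  {"hand":-1,"x":0,"y":0,"z":-0.045,"yaw":0},
  {"hand":-1,"x":0,"y":0,"z":-0.045,"yaw":0},
  {"hand":-1,"x":0,"y":0,"z":-0.045,"yaw":0},
  {"hand":-1,"x":0,"y":0,"z":-0.045,"yaw":0},
  {"hand":0,"x":0,"y":0,"z":-0.045,"yaw":0},
  {"hand":1,"x":0,"y":0,"z":-0.045,"yaw":0},
  {"hand":1,"x":0,"y":0,"z":-0.02,"yaw":0},
])

```text
clock: 13.6
eef_pos: [430.0, -150.3, 323.5]
eef_rot: [3.136, 0.001, 1.282]
wrist_force: [0.2, -0.3, -0.5]
finger_gap: 21.1
finger_force: 0.0
```

arm_command([
  {"hand":1,"x":-0.03,"y":0.02,"z":0,"yaw":0},
  {"hand":1,"x":-0.03,"y":0.02,"z":0,"yaw":0},
  {"hand":1,"x":-0.03,"y":0.02,"z":0,"yaw":0},
  {"hand":1,"x":-0.03,"y":0.02,"z":0,"yaw":0},
  {"hand":1,"x":-0.009,"y":0.003,"z":0,"yaw":0},
  {"hand":1,"x":0,"y":0,"z":0,"yaw":0},
  {"hand":1,"x":0,"y":0,"z":0,"yaw":0},
])

```text
clock: 14.3
eef_pos: [472.1, -296.6, 319.4]
eef_rot: [3.141, -0.0, 1.282]
wrist_force: [0.5, -0.1, 0.1]
finger_gap: 76.9
finger_force: 0.0
```

```bash
python3 - <<'E'
from h import *
s=manip.read_state();P=np.array(s['eef_pos']);print(P,inv(P),s['finger_gap'])
C["wrist"]=get_calibration("wrist");t=np.array([.9575,-.2884,0])
for d in (0,22): print([proj("wrist",P+[0,0,d]+k*t).round() for k in(-47,47)], [proj("scene",P+[0,0,d]+k*t).round(1) for k in(-47,47)])
a=camera("scene");b=camera("wrist");t=camera("top")
cv2.imwrite("pics/top1.png",t[:,:,::-1])
x,y=np.int32(proj("scene",P));print(x,y)
o=np.zeros((600,800,3),np.uint8);y0=max(y-60,0);x0=x-70
o[:,:500]=cv2.resize(a[y0:y0+168,x0:x0+140],(500,600),interpolation=2);o[:190,500:]=cv2.resize(b,(300,190))
c=t[130:250,300:400];o[200:560,500:]=cv2.resize(c,(300,360),interpolation=2);print(x0,y0)
cv2.imwrite("pics/c8.png",o[:,:,::-1])
q=(603.3,-202.9,-.2926)
for n in("scene","wrist"):print(n,proj(n,w(q,(-101,-92,239))).round(),proj(n,w(q,(-101,-162,239))).round())
E
```

```text
[ 472.06521044 -296.64203519  319.44349365] [ -98.61773374 -127.61144833] 76.88310178419323
[array([249., 221.]), array([391., 222.])] [array([322.1, 184. ]), array([371. , 178.2])]
[array([241., 233.]), array([399., 234.])] [array([322. , 173.6]), array([371.5, 167.9])]
346 181
276 121
scene [340. 207.] [349. 227.]
wrist [317. 154.] [317. 229.]
```

View pics/c8.png

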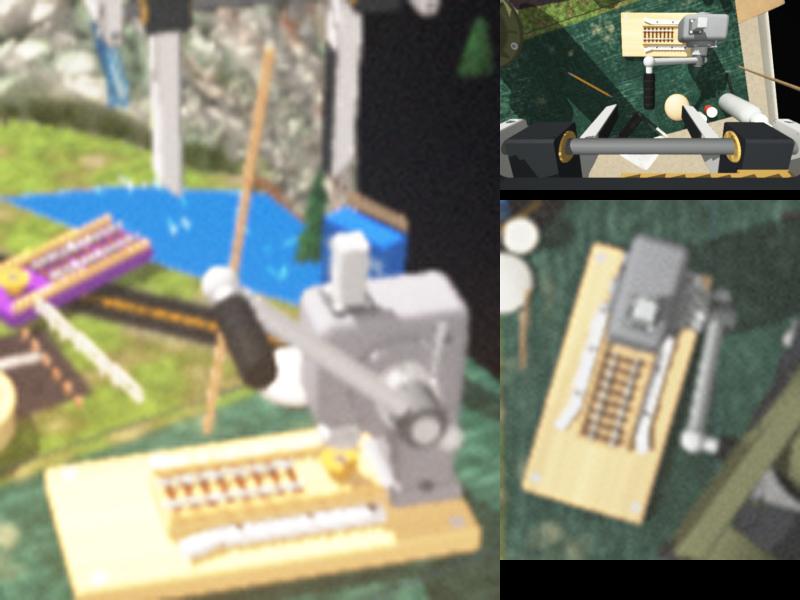

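The leaf has gone in under the head, with the bush at (338,462) in the left crop. The left fingertip at (168,190) confirms that the tips sit about 22 mm above the reported TCP with the hand open too. I'll check the bush against the ram axis and lower onto the grip.

```bash
python3 - <<'E'
from h import *
q=(603.3,-202.9,-.2926)
for x in(-10,-5,0,5): print(x,((proj("scene",w(q,(x,0,42)))-[276,121])/.28).round())
import numpy as np
for a in (0,.2,.4,.6,.8,.95,1.04,1.1): 
  t=np.radians(42.1)-a; print(a,round(25-170*np.cos(t),1),round(125+170*np.sin(t),1))
E
```

```text
-10 [323. 462.]
-5 [331. 461.]
0 [338. 460.]
5 [345. 459.]
0 -101.1 239.0
0.2 -121.3 211.6
0.4 -135.6 180.9
0.6 -143.5 147.8
0.8 -144.6 113.9
0.95 -141.1 88.7
1.04 -137.1 73.9
1.1 -133.8 64.3
```

arm_command([
  {"hand":1,"x":0,"y":-0.002,"z":0.02,"yaw":0},
  {"hand":1,"x":0,"y":0,"z":0.03,"yaw":0},
  {"hand":1,"x":0,"y":0,"z":0.03,"yaw":0},
  {"hand":1,"x":0,"y":0,"z":0.025,"yaw":0},
  {"hand":1,"x":0,"y":0,"z":0.014,"yaw":0},
  {"hand":1,"x":0,"y":0,"z":0,"yaw":0},
])

```text
clock: 15.05
eef_pos: [469.8, -296.1, 199.2]
eef_rot: [-3.14, -0.001, 1.282]
wrist_force: [-0.1, -0.1, 0.4]
finger_gap: 93.7
finger_force: 0.0
```

Bush is exactly on the ram axis. Now I'll grip the bar.

arm_command([
  {"hand":-1,"x":0,"y":0,"z":0,"yaw":0},
  {"hand":-1,"x":0,"y":0,"z":0,"yaw":0},
  {"hand":-1,"x":0,"y":0,"z":0,"yaw":0},
  {"hand":-1,"x":0,"y":0,"z":0,"yaw":0},
  {"hand":-1,"x":0,"y":0,"z":0,"yaw":0},
  {"hand":-1,"x":0,"y":0,"z":0,"yaw":0},
  {"hand":-1,"x":0,"y":0,"z":0,"yaw":0},
  {"hand":-1,"x":0,"y":0,"z":0,"yaw":0},
  {"hand":-1,"x":0,"y":0,"z":0,"yaw":0},
], newtons=40)

```text
clock: 15.95
eef_pos: [470.2, -296.8, 200.2]
eef_rot: [-3.142, 0.0, 1.282]
wrist_force: [0.7, 0.2, 0.4]
finger_gap: 25.5
finger_force: 0.0
```

arm_command([
  {"hand":-1,"x":0,"y":0,"z":0,"yaw":0},
  {"hand":-1,"x":0,"y":0,"z":0,"yaw":0},
  {"hand":-1,"x":0,"y":0,"z":0,"yaw":0},
  {"hand":-1,"x":0,"y":0,"z":0,"yaw":0},
])

```text
clock: 16.35
eef_pos: [470.7, -297.0, 200.2]
eef_rot: [3.14, 0.0, 1.282]
wrist_force: [5.8, -2.5, -1.3]
finger_gap: 21.2
finger_force: 40.0
```

The grip is firm (21 mm gap, 40 N). Now I'll press down along the arc.

arm_command([
  {"hand":-1,"x":0,"y":-0.0055,"z":0.0065,"yaw":0},
  {"hand":-1,"x":0,"y":-0.005,"z":0.007,"yaw":0},
  {"hand":-1,"x":0,"y":-0.005,"z":0.007,"yaw":0},
  {"hand":-1,"x":0,"y":-0.0045,"z":0.007,"yaw":0},
])

```text
clock: 16.75
eef_pos: [452.4, -291.4, 173.8]
eef_rot: [3.137, 0.0, 1.282]
wrist_force: [7.4, -0.1, 6.9]
finger_gap: 21.4
finger_force: 40.0
```

arm_command([
  {"hand":-1,"x":0,"y":-0.004,"z":0.0075,"yaw":0},
  {"hand":-1,"x":0,"y":-0.0038,"z":0.0075,"yaw":0},
  {"hand":-1,"x":0,"y":-0.0035,"z":0.0078,"yaw":0},
  {"hand":-1,"x":0,"y":-0.003,"z":0.0079,"yaw":0},
])

```text
clock: 17.15
eef_pos: [439.1, -287.4, 143.3]
eef_rot: [3.136, 0.001, 1.282]
wrist_force: [10.7, -0.3, 5.3]
finger_gap: 21.1
finger_force: 40.0
```

arm_command([
  {"hand":-1,"x":0,"y":-0.002,"z":0.0082,"yaw":0},
  {"hand":-1,"x":0,"y":-0.002,"z":0.0083,"yaw":0},
  {"hand":-1,"x":0,"y":-0.0015,"z":0.0083,"yaw":0},
  {"hand":-1,"x":0,"y":-0.001,"z":0.0084,"yaw":0},
])

```text
clock: 17.55
eef_pos: [431.1, -285.0, 109.4]
eef_rot: [3.141, -0.0, 1.282]
wrist_force: [-6.8, 5.0, 10.5]
finger_gap: 21.0
finger_force: 40.0
```

arm_command([
  {"hand":-1,"x":0,"y":-0.0006,"z":0.0085,"yaw":0},
  {"hand":-1,"x":0,"y":-0.0004,"z":0.0085,"yaw":0},
  {"hand":-1,"x":0,"y":0,"z":0.0085,"yaw":0},
  {"hand":-1,"x":0,"y":0.0003,"z":0.0085,"yaw":0},
])

```text
clock: 17.95
eef_pos: [429.1, -284.3, 74.8]
eef_rot: [-3.138, -0.001, 1.282]
wrist_force: [-13.6, 6.7, 12.3]
finger_gap: 20.9
finger_force: 40.0
```

```bash
python3 - <<'E'
from h import *
P=manip.read_state()['eef_pos'];print(inv(P),P[2]+39)
E
```

```text
[-143.35422551 -128.19499947] 113.7958531597772
```

arm_command([
  {"hand":-1,"x":0,"y":0,"z":0.0084,"yaw":0},
  {"hand":-1,"x":0,"y":0.001,"z":0.0084,"yaw":0},
  {"hand":-1,"x":0,"y":0.0015,"z":0.0084,"yaw":0},
])

```text
clock: 18.25
eef_pos: [431.4, -285.0, 49.5]
eef_rot: [-3.138, -0.001, 1.282]
wrist_force: [-14.2, 6.7, 11.3]
finger_gap: 20.9
finger_force: 40.0
```

arm_command([
  {"hand":-1,"x":0,"y":0.0013,"z":0.005,"yaw":0},
  {"hand":-1,"x":0,"y":0.0013,"z":0.005,"yaw":0},
  {"hand":-1,"x":0,"y":0.0014,"z":0.0045,"yaw":0},
])

```text
clock: 18.55
eef_pos: [434.3, -285.8, 34.5]
eef_rot: [-3.136, -0.001, 1.282]
wrist_force: [-19.3, 5.1, 9.4]
finger_gap: 21.1
finger_force: 40.0
```

arm_command([
  {"hand":-1,"x":0,"y":0.0003,"z":0.002,"yaw":0},
  {"hand":-1,"x":0,"y":0,"z":0,"yaw":0},
])

```text
clock: 18.75
eef_pos: [434.8, -286.0, 32.5]
eef_rot: [-3.136, -0.001, 1.282]
wrist_force: [-16.1, 4.3, 8.3]
finger_gap: 20.8
finger_force: 40.0
```

arm_command([
  {"hand":-1,"x":0,"y":0.0005,"z":0.002,"yaw":0},
  {"hand":-1,"x":0,"y":0,"z":0,"yaw":0},
])

```text
clock: 18.95
eef_pos: [435.3, -286.1, 30.6]
eef_rot: [-3.136, -0.001, 1.282]
wrist_force: [-16.1, 5.3, 8.8]
finger_gap: 21.3
finger_force: 40.0
```

arm_command([
  {"hand":-1,"x":0,"y":0.0007,"z":0.002,"yaw":0},
  {"hand":-1,"x":0,"y":0,"z":0,"yaw":0},
])

```text
clock: 19.15
eef_pos: [435.8, -286.3, 28.6]
eef_rot: [-3.136, -0.001, 1.282]
wrist_force: [-16.9, 6.5, 9.1]
finger_gap: 21.1
finger_force: 40.0
```

arm_command([
  {"hand":-1,"x":0,"y":0.0007,"z":0.002,"yaw":0},
  {"hand":-1,"x":0,"y":0,"z":0,"yaw":0},
])

```text
clock: 19.35
eef_pos: [436.4, -286.4, 26.5]
eef_rot: [-3.136, -0.001, 1.282]
wrist_force: [-18.4, 7.1, 9.5]
finger_gap: 21.4
finger_force: 40.0
```

arm_command([
  {"hand":-1,"x":0,"y":0.0007,"z":0.002,"yaw":0},
  {"hand":-1,"x":0,"y":0,"z":0,"yaw":0},
])

```text
clock: 19.55
eef_pos: [436.9, -286.6, 24.5]
eef_rot: [-3.135, -0.001, 1.282]
wrist_force: [-18.6, 5.8, 8.8]
finger_gap: 21.1
finger_force: 40.0
```

```bash
python3 - <<'E'
from h import *
q=(603.3,-202.9,-.2926)
a=cv2.imread("pics/scene0.png");b=camera("scene")[:,:,::-1];cv2.imwrite("pics/s9.png",b)
print([proj("scene",w(q,(0,0,z))).round(1) for z in(213,213-24,213-26,213-28)])
G=lambda i:cv2.resize(cv2.cvtColor(i,cv2.COLOR_BGR2GRAY),None,fx=4,fy=4,interpolation=2)
a4,b4=G(a),G(b)
x,y=367,183;t=a4[y*4:(y+9)*4,x*4:(x+15)*4]
r=cv2.matchTemplate(b4[y*4-20:(y+35)*4,(x-4)*4:(x+19)*4],t,cv2.TM_CCOEFF_NORMED);_,v,_,l=cv2.minMaxLoc(r);print(v,(l[0]-16)/4,(l[1]-20)/4)
c0=373
print(a[180:206,c0].mean(1).astype(int));print(b[180:206,c0].mean(1).astype(int))
P=manip.read_state()['eef_pos'];print(inv(P),P)
E
```

```text
[array([374.1, 188.8]), array([373.5, 198. ]), array([373.5, 198.7]), array([373.5, 199.5])]
0.8248958587646484 -0.75 9.5
[165 163 163 163 158 168 223 251 254 253 248 230 205 203 203 202 202 201
 201 198 199 199 201 199 198 192]
[171 169 167 165 162 147 128 118 122 142 167 182 180 163 146 184 243 254
 254 254 249 232 213 212 207 203]
[-135.16467729 -128.14640566] [ 436.91731119 -286.61255661   24.50658585]
```

The ram-top edge has dropped about 9.8 px, which is 25.7 mm or about 1.03 rad, so it is nearly flush. I'll tighten the grip and press a little further to confirm the stop.

arm_command([
  {"hand":-1,"x":0,"y":-0.001,"z":0,"yaw":0},
  {"hand":-1,"x":0,"y":0,"z":0,"yaw":0},
  {"hand":-1,"x":0,"y":0,"z":0.002,"yaw":0},
  {"hand":-1,"x":0,"y":0,"z":0.002,"yaw":0},
  {"hand":-1,"x":0,"y":0,"z":0,"yaw":0},
], newtons=60)

```text
clock: 20.1
eef_pos: [437.9, -287.0, 22.0]
eef_rot: [-3.14, -0.0, 1.282]
wrist_force: [-11.5, 7.1, 18.7]
finger_gap: 21.0
finger_force: 60.0
```

```bash
cat >> h.py <<'E'
def ram():
    from scipy.optimize import minimize_scalar
    p=lambda im:im[:,371:376].mean((1,2)).astype(float)
    a=p(cv2.imread("pics/scene0.png"));b=p(np.mean([camera("scene") for _ in range(3)],0));r=np.arange(184,194)
    e=lambda s:np.abs(np.interp(r+s,np.arange(400),b)-a[r]).mean()
    S=np.arange(-2,13,.05);E=[e(s) for s in S];s=S[np.argmin(E)];return round(s,2),round(min(E),1),"rad %.3f"%(s/9.9*26/25)
E
python3 - <<'E'
from h import *
print(ram())
E
```

```text
(np.float64(9.75), np.float64(4.3), 'rad 1.024')
```

arm_command([
  {"hand":-1,"x":0,"y":-0.001,"z":0.003,"yaw":0},
  {"hand":-1,"x":0,"y":0,"z":0.003,"yaw":0},
  {"hand":-1,"x":0,"y":0,"z":0,"yaw":0},
  {"hand":-1,"x":0,"y":0,"z":0,"yaw":0},
])

```text
clock: 20.65
eef_pos: [439.3, -287.6, 17.9]
eef_rot: [3.137, 0.001, 1.282]
wrist_force: [-2.4, 9.2, 28.0]
finger_gap: 21.2
finger_force: 60.0
```

```bash
python3 - <<'E'
from h import *
print(ram())
E
```

```text
(np.float64(9.85), np.float64(4.7), 'rad 1.035')
```

The vertical force rose to 28 N while the ram stayed put at about 1.035 rad, so the bush is flush. Now I'll bring the lever up slowly, still gripped.

arm_command([
  {"hand":-1,"x":0,"y":-0.001,"z":-0.004,"yaw":0},
  {"hand":-1,"x":0,"y":-0.0014,"z":-0.005,"yaw":0},
  {"hand":-1,"x":0,"y":-0.0014,"z":-0.006,"yaw":0},
  {"hand":-1,"x":0,"y":-0.001,"z":-0.006,"yaw":0},
])

```text
clock: 21.2
eef_pos: [433.4, -285.8, 37.0]
eef_rot: [3.14, 0.0, 1.282]
wrist_force: [4.7, 0.3, 2.4]
finger_gap: 20.8
finger_force: 60.0
```

```bash
python3 - <<'E'
from h import *
print(ram(),inv(manip.read_state()['eef_pos']))
E
```

```text
(np.float64(8.95), np.float64(3.5), 'rad 0.940') [-138.72061803 -128.39887403]
```

arm_command([
  {"hand":-1,"x":0,"y":-0.0013,"z":-0.008,"yaw":0},
  {"hand":-1,"x":0,"y":-0.001,"z":-0.008,"yaw":0},
  {"hand":-1,"x":0,"y":-0.0008,"z":-0.008,"yaw":0},
  {"hand":-1,"x":0,"y":-0.0003,"z":-0.0085,"yaw":0},
  {"hand":-1,"x":0,"y":0.0001,"z":-0.0085,"yaw":0},
  {"hand":-1,"x":0,"y":0.0005,"z":-0.0085,"yaw":0},
  {"hand":-1,"x":0,"y":0.0008,"z":-0.0084,"yaw":0},
])

```text
clock: 22.05
eef_pos: [429.7, -285.1, 94.3]
eef_rot: [-3.139, 0.0, 1.281]
wrist_force: [-7.6, -0.7, 3.0]
finger_gap: 20.7
finger_force: 60.0
```

arm_command([
  {"hand":-1,"x":0,"y":0.0013,"z":-0.0083,"yaw":0},
  {"hand":-1,"x":0,"y":0.0018,"z":-0.0083,"yaw":0},
  {"hand":-1,"x":0,"y":0.0022,"z":-0.0083,"yaw":0},
  {"hand":-1,"x":0,"y":0.0026,"z":-0.0082,"yaw":0},
])

```text
clock: 22.45
eef_pos: [435.7, -287.0, 127.1]
eef_rot: [-3.134, -0.0, 1.281]
wrist_force: [-20.4, 3.2, 5.6]
finger_gap: 20.8
finger_force: 60.0
```

```bash
python3 - <<'E'
from h import *
print(ram(),inv(manip.read_state()['eef_pos']))
E
```

```text
(np.float64(3.0), np.float64(53.4), 'rad 0.315') [-136.02742449 -128.82694166]
```

arm_command([
  {"hand":-1,"x":0,"y":-0.0015,"z":0,"yaw":0},
  {"hand":-1,"x":0,"y":-0.001,"z":0,"yaw":0},
  {"hand":-1,"x":0,"y":0,"z":0,"yaw":0},
])

```text
clock: 22.9
eef_pos: [436.0, -287.1, 127.7]
eef_rot: [3.141, 0.001, 1.282]
wrist_force: [-3.6, -2.1, 4.2]
finger_gap: 20.6
finger_force: 60.0
```

```bash
python3 - <<'E'
from h import *
# grip bar in wrist view: dark profile along column through bar; and ram edge in top view
print(inv(manip.read_state()['eef_pos']))
t=camera("scene");q=(603.3,-202.9,-.2926)
for X in(366,370,374,378,382): print(X,t[182:206,X].mean(1).astype(int))
for a in(.3,.4,.5,.6):print(a,proj("scene",w(q,(0,0,213-25*a))).round(1))
E
```

```text
[-135.86816964 -128.83143435]
366 [ 98 101  99  97  93 104 122 116  99  94  97  97  97  97  97 100  96  98
  98  97  83  74  74  81]
370 [162 156 134 114 108 110 114 117 112 106 100  98  97 104 101 100 104 112
 103  94  81  75  87 135]
374 [164 165 163 155 135 118 112 153 229 252 253 252 241 198 145 117 105 100
  95  82  70  73  85 140]
378 [152 163 165 164 160 152 132 114 121 151 203 231 226 203 187 182 179 192
 207 208 192 172 161 170]
382 [115 127 152 163 163 165 162 151 132 116 115 127 145 154 153 159 173 222
 237 240 239 239 236 232]
0.3 [373.9 191.7]
0.4 [373.8 192.7]
0.5 [373.8 193.6]
0.6 [373.7 194.6]
```

arm_command([
  {"hand":-1,"x":0,"y":0.0028,"z":-0.0079,"yaw":0},
  {"hand":-1,"x":0,"y":0.0033,"z":-0.0078,"yaw":0},
  {"hand":-1,"x":0,"y":0.0037,"z":-0.0075,"yaw":0},
  {"hand":-1,"x":0,"y":0.004,"z":-0.0075,"yaw":0},
])

```text
clock: 23.35
eef_pos: [447.1, -290.3, 157.9]
eef_rot: [-3.135, 0.0, 1.282]
wrist_force: [-22.6, 2.8, 12.0]
finger_gap: 20.6
finger_force: 60.0
```

arm_command([
  {"hand":-1,"x":0,"y":0.003,"z":-0.0048,"yaw":0},
  {"hand":-1,"x":0,"y":0.003,"z":-0.0047,"yaw":0},
])

```text
clock: 23.55
eef_pos: [452.0, -291.9, 167.7]
eef_rot: [-3.133, 0.0, 1.281]
wrist_force: [-32.5, 7.1, 19.6]
finger_gap: 20.7
finger_force: 60.0
```

```bash
cat >> h.py <<'E'
def edge():
    a=cv2.imread("pics/scene0.png")[:,374].mean(1);t=np.mean([camera("scene") for _ in range(2)],0)[:,374].mean(1)
    f=lambda p:next(i+(200-p[i])/(p[i+1]-p[i]) for i in range(183,205) if p[i]<200<=p[i+1])
    d=f(t)-f(a);return d,"rad %.3f"%(d/9.9*26/25)
E
python3 - <<'E'
from h import *
print(edge(),inv(manip.read_state()['eef_pos']))
E
```

```text
(np.float64(14.701298701298697), 'rad 1.544') [-118.86877629 -128.85692863]
```

arm_command([
  {"hand":-1,"x":0,"y":-0.0015,"z":-0.001,"yaw":0},
  {"hand":-1,"x":0,"y":-0.0015,"z":-0.001,"yaw":0},
  {"hand":-1,"x":0,"y":0,"z":0,"yaw":0},
])

```text
clock: 23.95
eef_pos: [452.7, -292.0, 168.9]
eef_rot: [3.141, 0.001, 1.282]
wrist_force: [4.9, -8.2, -6.3]
finger_gap: 20.6
finger_force: 60.0
```

```bash
python3 - <<'E'
from h import *
t=camera("scene");a=cv2.imread("pics/scene0.png")
print(inv(manip.read_state()['eef_pos']))
for X in(370,373,376,380): print(X,t[180:200,X].mean(1).astype(int),a[180:200,X].mean(1).astype(int))
E
```

```text
[-118.5667772  -128.76187491]
370 [ 67  61  65  75 118 177 197 199 222 246 249 231 166 128 128 170 218 232
 234 234] [183 169 161 151 133 134 192 244 251 248 243 237 234 232 234 234 234 234
 233 234]
373 [ 83  69  65  65  65  88 142 189 206 208 202 177 143 115 126 169 197 199
 199 200] [165 163 163 163 158 168 223 251 254 253 248 230 205 203 203 202 202 201
 201 198]
376 [ 89  74  65  63  65  75 114 156 175 176 153 129 122 131 160 207 222 215
 210 208] [141 153 160 162 165 198 245 253 254 253 244 215 199 199 198 197 200 200
 198 197]
380 [ 91  75  65  65  80 134 188 208 214 215 213 216 216 218 214 215 212 196
 169 176] [137 117 122 149 159 165 163 160 153 138 121 117 124 140 160 163 144 137
 155 208]
```

arm_command([
  {"hand":-1,"x":0,"y":0.0035,"z":-0.0056,"yaw":0},
  {"hand":-1,"x":0,"y":0.0036,"z":-0.0056,"yaw":0},
])

```text
clock: 24.2
eef_pos: [459.3, -294.0, 180.2]
eef_rot: [-3.142, 0.001, 1.282]
wrist_force: [3.9, -6.3, -4.5]
finger_gap: 20.8
finger_force: 60.0
```

arm_command([
  {"hand":-1,"x":0,"y":0.0025,"z":-0.0038,"yaw":0},
  {"hand":-1,"x":0,"y":0,"z":0,"yaw":0},
])

```text
clock: 24.4
eef_pos: [462.1, -294.9, 184.5]
eef_rot: [3.14, 0.001, 1.282]
wrist_force: [1.9, -5.5, -2.2]
finger_gap: 20.6
finger_force: 60.0
```

arm_command([
  {"hand":-1,"x":0,"y":0.0025,"z":-0.003,"yaw":0},
  {"hand":-1,"x":0,"y":0.0025,"z":-0.003,"yaw":0},
  {"hand":-1,"x":0,"y":0,"z":0,"yaw":0},
])

```text
clock: 24.7
eef_pos: [466.2, -296.1, 190.2]
eef_rot: [-3.141, 0.001, 1.282]
wrist_force: [-2.5, -5.8, 0.0]
finger_gap: 20.6
finger_force: 60.0
```

arm_command([
  {"hand":-1,"x":0,"y":0.0014,"z":-0.0016,"yaw":0},
  {"hand":-1,"x":0,"y":0.0014,"z":-0.0016,"yaw":0},
  {"hand":-1,"x":0,"y":0,"z":0,"yaw":0},
])

```text
clock: 25.0
eef_pos: [468.6, -296.8, 193.5]
eef_rot: [-3.141, 0.001, 1.282]
wrist_force: [-3.7, -4.5, 2.5]
finger_gap: 20.4
finger_force: 60.0
```

arm_command([
  {"hand":-1,"x":0,"y":0.0014,"z":-0.0018,"yaw":0},
  {"hand":-1,"x":0,"y":0,"z":0,"yaw":0},
])

```text
clock: 25.2
eef_pos: [470.1, -297.3, 195.5]
eef_rot: [-3.141, 0.001, 1.282]
wrist_force: [-3.6, -4.4, 3.4]
finger_gap: 20.9
finger_force: 60.0
```

arm_command([
  {"hand":-1,"x":0,"y":0.0014,"z":-0.0018,"yaw":0},
  {"hand":-1,"x":0,"y":0,"z":0,"yaw":0},
])

```text
clock: 25.4
eef_pos: [470.6, -297.4, 196.3]
eef_rot: [-3.138, 0.0, 1.281]
wrist_force: [-6.5, -4.0, -3.2]
finger_gap: 20.8
finger_force: 60.0
```

arm_command([
  {"hand":-1,"x":0,"y":0.0014,"z":-0.0018,"yaw":0},
  {"hand":-1,"x":0,"y":0,"z":0,"yaw":0},
])

```text
clock: 25.6
eef_pos: [470.7, -297.4, 196.6]
eef_rot: [-3.134, -0.0, 1.281]
wrist_force: [-13.4, -2.1, -10.3]
finger_gap: 20.8
finger_force: 60.0
```

The position is blocked with rising force and is back at the original grip x, so the lever is at its rest stop. I'll relax and open.

arm_command([
  {"hand":-1,"x":0,"y":-0.0014,"z":0.0014,"yaw":0},
  {"hand":0.2,"x":0,"y":0,"z":0,"yaw":0},
  {"hand":0.6,"x":0,"y":0,"z":0,"yaw":0},
  {"hand":1,"x":0,"y":0,"z":0,"yaw":0},
  {"hand":1,"x":0,"y":0,"z":0,"yaw":0},
  {"hand":1,"x":0,"y":0,"z":0,"yaw":0},
  {"hand":1,"x":0,"y":0,"z":0,"yaw":0},
  {"hand":1,"x":0,"y":0,"z":0,"yaw":0},
])

```text
clock: 26.4
eef_pos: [471.6, -297.2, 197.5]
eef_rot: [3.142, -0.0, 1.282]
wrist_force: [-0.3, -0.3, -0.2]
finger_gap: 73.6
finger_force: 0.0
```

arm_command([
  {"hand":1,"x":0,"y":0,"z":-0.01,"yaw":0},
  {"hand":1,"x":0,"y":0,"z":-0.03,"yaw":0},
  {"hand":1,"x":0,"y":0,"z":-0.03,"yaw":0},
  {"hand":1,"x":0,"y":0,"z":-0.03,"yaw":0},
  {"hand":1,"x":0,"y":0,"z":-0.03,"yaw":0},
  {"hand":1,"x":0,"y":-0.02,"z":-0.01,"yaw":0},
  {"hand":1,"x":0,"y":-0.03,"z":0,"yaw":0},
  {"hand":1,"x":0,"y":0,"z":0,"yaw":0},
])

```text
clock: 27.2
eef_pos: [422.0, -282.5, 339.5]
eef_rot: [3.139, 0.001, 1.281]
wrist_force: [0.2, -0.5, 0.9]
finger_gap: 93.8
finger_force: 0.0
```

```bash
python3 - <<'E'
from h import *
s=manip.read_state();print(s['clock'],s['wrist_force'],s['eef_pos'])
im=camera("scene");cv2.imwrite("pics/s10.png",im[:,:,::-1]);a=cv2.imread("pics/scene0.png")
try: print(edge())
except Exception as e: print(e)
for n,(x0,y0,x1,y1) in dict(grip=(328,192,356,232),ramtop=(364,182,384,198)).items():
    r=cv2.matchTemplate(np.ascontiguousarray(im[y0-8:y1+8,x0-8:x1+8,::-1]),np.ascontiguousarray(a[y0:y1,x0:x1]),cv2.TM_CCOEFF_NORMED);print(n,cv2.minMaxLoc(r)[1::2])
# bush: compare yellow rows before pressing (top1 time not saved in scene) 
E
```

```text
27.2 [ 0.2347663  -0.48392312  0.89459312] [ 422.00697287 -282.48171682  339.53479911]
(np.float64(0.0437229437229405), 'rad 0.005')
grip (0.9991505742073059, (8, 8))
ramtop (0.9992220401763916, (8, 8))
```

The lever is back at rest. One numeric check on the bush's height before hand-in.

```bash
python3 - <<'E'
from h import *
c=cv2.imread("pics/c8.png")[:,:500];b=cv2.resize(c,(140,168),interpolation=cv2.INTER_AREA).astype(int)
n=cv2.imread("pics/s10.png")[121:289,276:416].astype(int)
for k,i in(("before",b),("after",n)):
    s=(i[:,:,2]-i[:,:,0])[120:142,82:108];m=s>0.75*s.max();y,x=np.nonzero(m);print(k,s.max(),m.sum(),x.mean()+82+276,y.mean()+120+121)
    print(s[:,10:15].mean(1).astype(int))
a=cv2.imread("pics/top0.png");t=camera("top")[:,:,::-1];cv2.imwrite("pics/top2.png",t)
for k,(x0,y0,x1,y1) in dict(tape=(255,215,295,255),car=(222,220,258,240)).items():
    r=cv2.matchTemplate(np.ascontiguousarray(t[y0-8:y1+8,x0-8:x1+8]),np.ascontiguousarray(a[y0:y1,x0:x1]),cv2.TM_CCOEFF_NORMED);print(k,cv2.minMaxLoc(r)[1::2])
E
```

```text
before 150 61 370.5245901639344 251.04918032786884
[ 14  15  15  16  29  64 100 103  95 112 134 145 141 129 109  90  76  86
 104 108 104  86]
after 150 54 370.6111111111111 253.33333333333334
[ 15  15  15  16  21  43  80 102 113 120 102  98 124 139 142 111  77  81
 105 108 103  87]
tape (0.887509286403656, (8, 8))
car (0.9940716028213501, (8, 8))
```

```bash
python3 -c "
from cell import manip
print(manip.sign_off())"
```

```text
the job is handed in; nothing more can be done
None
```

I handed the job in, but sign-off gave no verdict: the leaf is home, the bush is pressed in (lever stalled at about 1.035 rad, its flange dropped roughly 7 of 8 mm by a coarse pixel check), the lever was brought back gripped to its top rest, and the tape roll and car show no shift in the top view.

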